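# Turn the parts cup mouth up and seat it in its holder

### The arm

A 6-joint arm with a two-finger parallel gripper is mounted at the origin on the work surface. World frame = base frame: x ahead of the robot, y to its left, z up, the work surface at z = 0. Lengths are in m, angles in rad, forces in N, time in s.
With the tool pointing down it reaches from about 0.35 to 0.975 m from the base axis. Payload 7.1 kg.
Tool frame: the origin (TCP) lies midway between the tips of the shut fingers; the grasp point (between the pads) lies 19 mm behind it; z points along the fingers, y is the line along which they close (so a half turn about z gives the same grasp; the last joint's range is limited). The gripper opens to 88 mm and grips with 3 to 60 N. Pads are 20 mm wide; open, the fingers measure 115 mm over their backs; the gripper's body (75 mm by 178 mm) begins 61 mm behind the grasp point.
Start: joints at [1.196, 0.423, 1.63, -0, 1.089, -0.019], TCP at [0.218, 0.586, 0.223] pointing down, gripper open.
Joint ranges: [-3, 3], [-0.9, 2.11], [0.09, 2.58], [-1.31, 4.45], [0.11, 2.69], [-2.54, 2.54]. Speed limits (rad/s): [2.39, 2.39, 3.01, 3.14, 3.14, 3.14].

### API

Orientations are given as a unit quaternion [w, x, y, z].
In Python, from station import move_pose, movel, movej, command_gripper, wait, inverse_kinematics, read_camera, camera_info, MotionError, job_done, get_time, get_joint_pos, get_qvel, get_effort, get_tcp_pos, get_ee_rot, get_ft_force, get_ft_torque, get_grip_width, get_finger_force gives the robot as it stands. Calls block until the motion is done:
- move_pose(position, orientation): joint-space move of the TCP to a pose.
- movel(position, frame=None, v=0.15, until_force=None): straight line of the TCP; frame=None keeps the orientation; v is the mean speed in m/s. With until_force (N) it stops when the force on the tool has changed by that much, and returns True; else False.
- movej(angles): joint-space move.
- command_gripper(opening): opening from 0.0 (shut) to 1.0 (fully open); the grip force is fixed at half the most; returns when the fingers have stopped.
- wait(seconds).
- inverse_kinematics(position, orientation): joint angles nearest the present ones, or None.
- read_camera(name): name is "scene" or "top" or "wrist"; returns the picture (384x512x3 uint8, red, green, blue); there is no depth.
- camera_info(name): a dict with "intrinsics" (3x3 intrinsics, pixels), "T" (4x4, takes a point from camera to world coordinates); the wrist camera has in their place "tool_from_camera" (4x4, takes a point from camera to tool coordinates, whose origin is the TCP and whose axes are the flange's). Camera axes: x right, y up, looking along -z (the intrinsics and any distortion apply to the point x, -y, -z); pixel columns grow to the right and rows downward; lengths in m; the calibration is good to about 2 mm. A picture is of the moment at which its call begins: read the wrist's pose just before it. camera_info takes no time and is no camera call.
A pose or a line that the arm cannot do raises MotionError and nothing moves.
- job_done(): hands the job in; it is judged then, once.
Readings, each from a call of its own:
- get_time(): time.
- get_joint_pos(): joint angles.
- get_qvel(): joint speeds.
- get_effort(): joint torques, N m.
- get_tcp_pos(): TCP position.
- get_ee_rot(): TCP orientation.
- get_ft_force(): force on the tool from outside, world axes, zero at the start.
- get_ft_torque(): the same for the moment, N m.
- get_grip_width(): opening from 0.0 (shut) to 1.0 (fully open).
- get_finger_force(): force on a finger pad.
Only numpy, scipy, OpenCV 4.12 (cv2) and the standard library are available. Lean on these libraries where they do the work, as an engineer would, in place of code of your own. Each camera call takes 0.05 s, during which the arm holds its last target. There are 200 camera calls.

### The job

The square blue parts cup was left standing upside down on the bench. Turn it over without dropping it and seat it mouth up in the square pocket of the dark wooden holder, fully home, standing flat and square in the pocket, so that it is ready for the brake pins. Leave the other things on the bench where they are.

Things in the scene. Friction and masses are not known exactly. Their poses are not given: they have to be found in the camera images.
- cup: Loose blue plastic cup, a straight square box open at one end, 50 x 50 x 60 mm tall, walls 3 mm, 0.12 kg, black rubber foot (44 x 44 x 2 mm, part of the 60) on its closed base. Starts mouth down on the bench. Origin: centre of the mouth (rim plane); z runs from mouth to base (up at the start), x and y square to its sides. Any side may face any side of the pocket. It lies stably on a side.
- cup_base (a point): Centre of the underside of the cup's foot, 60 mm from the mouth along the cup's z axis; axes as the cup's.
- holder: Fixed dark wooden block on the bench, 100 x 100 mm, 14 mm high, with a square pocket 56 x 56 mm in its middle, 10 mm deep, with a yellow floor. Origin: centre of the underside; z up, x and y square to the pocket's sides. Cup and holder stand on opposite sides of the bench's middle (either way round), and the bench between them is clear.
- pocket (a point): Centre of the pocket's yellow floor, 4 mm above the bench; axes as the holder's.
- knob_lock: Bystander: black rubber push-to-lock knob, 38 mm across, 44 mm tall. Origin: centre of the underside.
- grip: Bystander: tan rubber handle grip, 115 mm long along its x axis, 32 mm thick, lying. Origin: centre of the underside.
- level: Bystander: aluminium spirit level, 225 mm long along its y axis, 24 mm wide, 44 mm high. Origin: centre of the underside.
- jar: Bystander: closed amber glass jar, 60 mm across, 75 mm tall. Origin: centre of the underside.
- tin: Bystander: round steel tin, open at the top, 68 mm across, 80 mm tall. Origin: centre of the underside.
- wrench: Bystander: steel wrench, 160 mm long along its x axis, lying flat. Origin: its underside.
Things that resemble listed ones, but are neither listed nor needed, are in the scene too. Of the things that look like the holder, take the one that is farthest to the robot's right at the start.

How it is judged:
At the end, for the whole second after the job is handed in: The cup stands mouth up in the holder's pocket, upright within 4 degrees, its foot within 2.5 mm of the pocket floor and within 5 mm of the pocket's centre along each side, its sides square to the pocket's (any quarter turn) within 8 degrees, released and at rest (angle between cup's own z axis and vertical above 3.07 rad and x of cup_base in the frame of pocket between -0.005 and 0.005 m and y of cup_base in the frame of pocket between -0.005 and 0.005 m and z of cup_base in the frame of pocket between -0.0025 and 0.0025 m and (angle between the x axis of cup and the x axis of holder, either way round below 0.14 rad or angle between the x axis of cup and the y axis of holder, either way round below 0.14 rad) and linear speed of cup below 0.02 m/s); the robot touches nothing.
It fails at once if The cup is dropped or thrown: it moves faster than 0.8 m/s while nothing of the robot touches it (linear speed of cup above 0.8 m/s and contact force between cup and the arm below 0.05 N and contact force between cup and the fingers below 0.05 N).
It fails at once if A bystander (knob, grip, level, jar, tin or wrench) is moved more than 30 mm (distance of any of knob_lock, grip, level, jar, tin, wrench from where it was at the start of the episode above 0.03 m).
It also fails if it takes over 72 s, if anything falls off the work surface, if the arm or the gripper's body presses on something with over 40 N, if the wrist force passes 120 N, or if a joint passes its speed limit or range.

## Working session

There is one attempt and no reset: what is moved stays moved. The work goes in short steps, each a Python script; the robot and the scene stay as the last script left them, time stands still between calls to the robot, and variables do not carry over. Pictures are saved under pics/ and viewed, at most 10 in all, crops included, and the job is handed in when it is done.

```bash
ls; mkdir -p pics; python3 - <<'E'
from station import *
import cv2,numpy as np
for n in ["top","scene"]:
    im=read_camera(n); cv2.imwrite(f"pics/{n}0.png",im[:,:,::-1])
    print(n,camera_info(n))
print(camera_info("wrist"),get_time(),get_ee_rot())
a=[cv2.imread(f"pics/{n}0.png") for n in("top","scene")]
E
```

```text
pics
top {'intrinsics': array([[407.25348962,   0.        , 261.49432475],
       [  0.        , 407.25348962, 187.16068044],
       [  0.        ,   0.        ,   1.        ]]), 'T': array([[ 0.00518289,  0.98637458, -0.16443334,  0.40989145],
       [-0.99994615,  0.00363362, -0.00972128, -0.0039766 ],
       [-0.00899133,  0.16447487,  0.98634029,  1.14776622],
       [ 0.        ,  0.        ,  0.        ,  1.        ]])}
scene {'intrinsics': array([[438.74361648,   0.        , 258.60335042],
       [  0.        , 438.74361648, 192.88471205],
       [  0.        ,   0.        ,   1.        ]]), 'T': array([[ 0.50797525, -0.73156842,  0.45471836,  1.10894811],
       [ 0.86123844,  0.44064419, -0.25318185, -0.29416234],
       [-0.01514915,  0.52023105,  0.85389119,  1.08243253],
       [ 0.        ,  0.        ,  0.        ,  1.        ]])}
{'intrinsics': array([[283.11804886,   0.        , 254.40149821],
       [  0.        , 283.11804886, 194.3802583 ],
       [  0.        ,   0.        ,   1.        ]]), 'tool_from_camera': array([[ 1.14539481e-03,  9.59785519e-01,  2.80731983e-01,
         7.74756101e-02],
       [ 9.99999177e-01, -9.36975533e-04, -8.76630876e-04,
         6.55749000e-04],
       [-5.78338621e-04,  2.80732756e-01, -9.59785802e-01,
        -1.62052750e-01],
       [ 0.00000000e+00,  0.00000000e+00,  0.00000000e+00,
         1.00000000e+00]])} 0.1 [-1.34459894e-04  1.76951930e-01  9.84219247e-01 -6.85232131e-04]
```

View pics/top0.png

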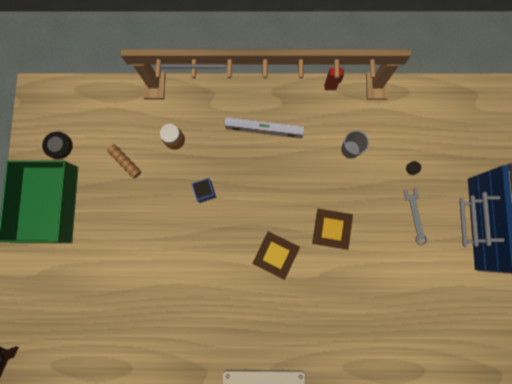

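View pics/scene0.png

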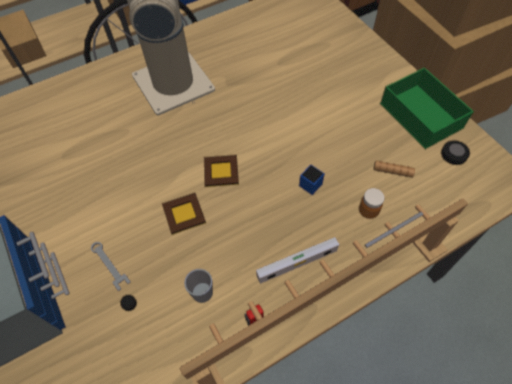

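Top view: the cup is the blue-edged black square at (204,190), standing left of centre. Two things look like the holder: (276,255) and (333,229). The right-hand one at (333,229) is the farthest to the robot's right, so I choose it. For the cup, the blue rack at (495,220) and the black knob at (414,168) don't fit the description. The scene view agrees: cup at (312,180), chosen holder at (184,213), other block at (221,170).

```bash
cat > h.py <<'E'
from station import *
import cv2, numpy as np
from scipy.spatial.transform import Rotation as Rot
def quat(R): q=Rot.from_matrix(R).as_quat(); return [q[3],q[0],q[1],q[2]]
def mat(q): return Rot.from_quat([q[1],q[2],q[3],q[0]]).as_matrix()
CI=camera_info("wrist")
def rays(px,K,T):
    px=np.atleast_2d(px).astype(float)
    d=np.c_[(px[:,0]-K[0,2])/K[0,0],-(px[:,1]-K[1,2])/K[1,1],-np.ones(len(px))]
    return T[:3,3],d@T[:3,:3].T
def onplane(px,K,T,z):
    o,d=rays(px,K,T); return o+d*((z-o[2])/d[:,2:])
def tri(obs):                       # obs: list of (origin, dir)
    A=np.zeros((3,3));b=np.zeros(3)
    for o,d in obs:
        d=d/np.linalg.norm(d);P=np.eye(3)-np.outer(d,d);A+=P;b+=P@o
    x=np.linalg.solve(A,b)
    return x,max(np.linalg.norm(np.cross(x-o,d/np.linalg.norm(d))) for o,d in obs)
def toolT():
    T=np.eye(4);T[:3,:3]=mat(get_ee_rot());T[:3,3]=get_tcp_pos();return T
def shot(name):
    T=toolT()@CI["tool_from_camera"]; im=read_camera("wrist")
    cv2.imwrite(f"pics/{name}.png",im[:,:,::-1]); np.save(f"pics/{name}.npy",T); return im,T
def cam_pose(pos,up):               # tool pose putting wrist camera at pos looking down, image-up = up
    y=np.array([*up,0.])/np.linalg.norm(up);z=np.array([0,0,1.]);x=np.cross(y,z)
    T=np.eye(4);T[:3,:3]=np.c_[x,y,z];T[:3,3]=pos
    T=T@np.linalg.inv(CI["tool_from_camera"]); return T[:3,3],quat(T[:3,:3])
def blob(mask,near=None,amin=60):
    mask=cv2.morphologyEx(mask.astype(np.uint8)*255,cv2.MORPH_OPEN,np.ones((3,3)))
    cs=[c for c in cv2.findContours(mask,cv2.RETR_EXTERNAL,cv2.CHAIN_APPROX_NONE)[0] if cv2.contourArea(c)>amin]
    if near is None: return max(cs,key=cv2.contourArea)
    return min(cs,key=lambda c:np.linalg.norm(c.reshape(-1,2).mean(0)-near))
def cupmask(im):
    r,g,b=[im[...,i].astype(int) for i in range(3)]; return b>r-4
def darkmask(im): return im.max(2)<95
def yellow(im):
    h=cv2.cvtColor(im,cv2.COLOR_RGB2HSV); return (h[...,1]>190)&(h[...,2]>130)
E
python3 - <<'E'
from h import *
px={"top":[(204,190),(333,229)],"scene":[(312,180),(184,213)]}
o=[[],[]]
for n in px:
    im=read_camera(n);ci=camera_info(n);K,T=ci["intrinsics"],ci["T"]
    c=blob(cupmask(im),px[n][0]); y=blob(yellow(im),px[n][1],30)
    for i,(q,z) in enumerate(((c,.03),(y,.004))):
        r=cv2.minAreaRect(q); m=cv2.moments(q);u=(m['m10']/m['m00'],m['m01']/m['m00'])
        print(n,np.round(u,1),np.round(r[1],1),onplane(u,K,T,z).round(4))
        oo,d=rays(u,K,T);o[i].append((oo,d[0]))
for q in o: print(tri(q))
# reach of camera and tilt poses
for p in [(*tri(o[0])[0][:2],.30),(*tri(o[1])[0][:2],.26)]:
  for up in [(1,0),(-1,0),(0,1),(0,-1)]:
    P,q=cam_pose(p,up); print(up,P.round(3),inverse_kinematics(P,q))
E
```

```text
top [206.9 194.2] [13.8 23. ] [[0.5759 0.1587 0.03  ]]
top [332.4 228.5] [19.  18.4] [[ 0.4842 -0.1916  0.004 ]]
scene [311.  179.3] [22.5 23.9] [[0.5866 0.1693 0.03  ]]
scene [183.3 212.4] [14.9 19.6] [[ 0.4807 -0.1885  0.004 ]]
(array([0.58018024, 0.16627712, 0.02148984]), np.float64(0.006900786770311938))
(array([ 0.4840767 , -0.18982521,  0.01030112]), np.float64(0.0007635892899914516))
(1, 0) [0.551 0.167 0.123] [ 0.32097526  0.40649514  1.99275436 -0.19216472  0.47898286  2.05179832]
(-1, 0) [0.609 0.165 0.123] [ 0.21698625  0.67724949  1.47562543  0.0627757   1.26762758 -1.37990593]
(0, 1) [0.579 0.137 0.123] [ 0.06643592  0.5106601   1.79870098  0.38190869  0.850632   -0.18874268]
(0, -1) [0.581 0.195 0.123] [ 0.43365125  0.58847626  1.64934419 -0.29917751  1.04545642 -2.53760992]
(1, 0) [ 0.455 -0.189  0.083] [-0.50324802  0.40063553  2.1757901   0.41725256  0.34196599  0.69020708]
(-1, 0) [ 0.513 -0.191  0.083] [-0.32638084  0.62534825  1.70142983 -0.1024704   1.08707857 -1.83599787]
(0, 1) [ 0.483 -0.219  0.083] [-0.5845711   0.5619456   1.83469446  0.29663427  0.92703923 -0.78401375]
(0, -1) [ 0.485 -0.161  0.083] None
```

```bash
cat >> h.py <<'E'
def down(xdir):
    x=np.array([*xdir,0.])/np.linalg.norm(xdir);z=np.array([0,0,-1.]);return np.c_[x,np.cross(z,x),z]
def nadir(target,H,xdir,side=0.):   # tool-down pose with the camera H above bench over target, shifted along tool y
    R=down(xdir);p=np.array([*target[:2],H])-R@CI["tool_from_camera"][:3,3]+R[:,1]*side;return p,quat(R)
E
python3 - <<'E'
from h import *
ims=[]
for nm,t,H in (("cup",(.58,.163),.34),("hold",(.484,-.190),.30)):
    for xd in [(1,0),(-1,0),(0,1),(0,-1)]:
        a=[nadir(t,H,xd,s) for s in(0,.06)]
        j=[inverse_kinematics(*q) for q in a]
        if all(k is not None for k in j): break
    print(nm,xd)
    for i,q in enumerate(a):
        move_pose(*q); wait(.3); im,T=shot(f"{nm}{i}"); ims.append(im)
cv2.imwrite("pics/m1.png",cv2.resize(np.vstack([np.hstack(ims[:2]),np.hstack(ims[2:])]),(800,600))[:,:,::-1]); print(get_time())
E
```

```text
cup (1, 0)
hold (1, 0)
5.3417
```

View pics/m1.png

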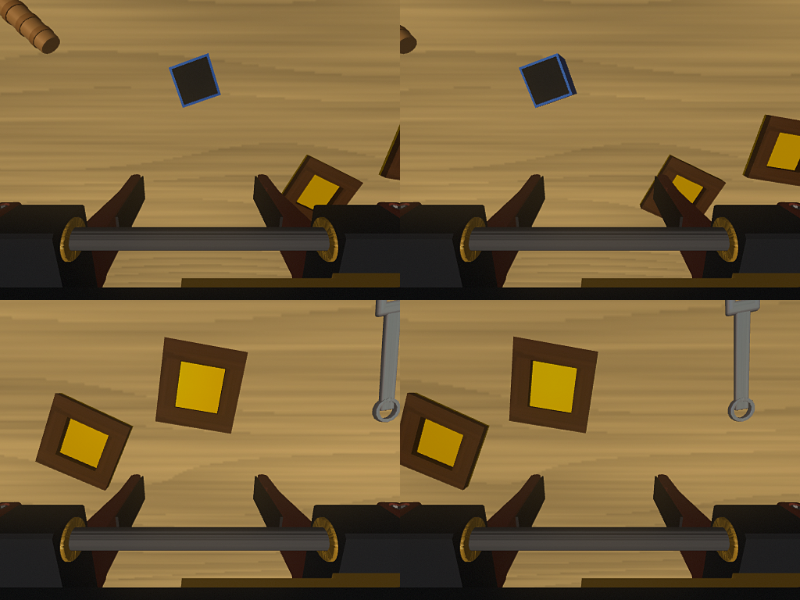

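The two upper tiles show the cup: a black foot with a blue edge at native px (249,102), then (189,102). The lower tiles show the chosen holder at (257,109), then (196,109), with the other block to its left. Next I measure both.

```bash
cat >> h.py <<'E'
def rect(c,K,T,z):
    p=onplane(c.reshape(-1,2),K,T,z)[:,:2]
    (cx,cy),s,a=cv2.minAreaRect((p*1000).astype(np.float32))
    return np.array([cx,cy])/1000,np.array(s),((a+45)%90)-45   # m, mm, deg
E
python3 - <<'E'
from h import *
K=CI["intrinsics"]
def ld(n): return cv2.imread(f"pics/{n}.png")[:,:,::-1],np.load(f"pics/{n}.npy")
def foot(im): return cupmask(im)&(im[...,2].astype(int)-im[...,0]<22)
def brown(im): return im.max(2)<110
for nm,mk,near,z in (("cup",cupmask,[(249,102),(189,102)],.058),("cup",foot,[(249,102),(189,102)],.06),("hold",brown,[(257,109),(196,109)],.014),("hold",yellow,[(257,109),(196,109)],.004)):
    obs=[];cor=[]
    for i in(0,1):
        im,T=ld(f"{nm}{i}"); c=blob(mk(im),near[i])
        print(nm,mk.__name__,i,*[np.round(v,4) for v in rect(c,K,T,z)])
        q=cv2.approxPolyDP(cv2.convexHull(c),.06*cv2.arcLength(c,True),True).reshape(-1,2).astype(float)
        m=cv2.moments(c);u=(m['m10']/m['m00'],m['m01']/m['m00']);o,d=rays(u,K,T);obs.append((o,d[0]))
        cor.append(q[np.argsort(np.arctan2(*(q-q.mean(0)).T))])
    x,e=tri(obs);print("  centroid tri",x.round(4),round(e,4))
    if len(cor[0])==len(cor[1])==4:
        print("  corner z",[tri([(ld(f'{nm}{i}')[1][:3,3],rays(cor[i][k],K,ld(f'{nm}{i}')[1])[1][0]) for i in(0,1)])[0].round(4).tolist() for k in range(4)])
E
```

```text
cup cupmask 0 [0.5872 0.1682] [49.9523 50.403 ] 18.773
cup cupmask 1 [0.5878 0.1657] [50.3623 55.7085] 18.7559
  centroid tri [0.5886 0.1684 0.046 ] 0.0002
  corner z [[0.6027, 0.1991, 0.0586], [0.557, 0.1842, 0.0584], [0.5714, 0.1349, 0.0289], [0.618, 0.1526, 0.0542]]
cup foot 0 [ 0.3359 -0.0802] [ 78.9343 136.6205] 5.0142
cup foot 1 [0.5929 0.1408] [41.8622  4.5647] 19.0243
  centroid tri [0.5668 0.1213 0.3071] 0.0197
hold brown 0 [ 0.4836 -0.1903] [100.0444  99.9026] -9.241
hold brown 1 [ 0.4835 -0.1905] [100.498   99.9936] -9.2593
  centroid tri [ 0.4869 -0.1903  0.0134] 0.0
  corner z [[0.5406, -0.1485, 0.0121], [0.4427, -0.1335, 0.0135], [0.427, -0.2315, 0.0135], [0.5245, -0.2469, 0.0134]]
hold yellow 0 [ 0.4836 -0.1903] [55.9898 55.854 ] -9.2062
hold yellow 1 [ 0.4836 -0.1898] [54.7808 55.8644] -9.1753
  centroid tri [ 0.4846 -0.1903  0.0066] 0.0
  corner z [[0.5146, -0.1679, 0.0068], [0.4613, -0.1598, 0.008], [0.4532, -0.2125, 0.0108], [0.5059, -0.2209, 0.0098]]
```

```bash
cat >> h.py <<'E'
CUP=np.array([.5872,.1682]);CY=18.8;HOLD=np.array([.4836,-.1903]);HY=-9.2;SPOT=np.array([.56,.03])
def tool(gp,fdeg,adeg,sgn):
    """Tool pose: grasp point gp, closing line square to heading fdeg, tilted adeg from down towards the heading."""
    f=np.array([np.cos(np.radians(fdeg)),np.sin(np.radians(fdeg)),0]);u=np.array([0,0,1.])
    a=np.radians(adeg);d=np.sin(a)*f-np.cos(a)*u;y=sgn*np.cross(u,f)
    return np.asarray(gp)+.019*d,quat(np.c_[np.cross(y,d),y,d])
E
python3 - <<'E'
from h import *
def ok(p,f,a,s): return all(inverse_kinematics(*tool((*p,z),f,a,s)) is not None for z in(.03,.15))
for nm,p,fs in (("cup",CUP,[CY+90*k for k in range(-2,2)]),("spot",SPOT,range(-180,180,30)),("hold",HOLD,[HY+90*k for k in range(-2,2)])):
    for f in fs:
        for s in (1,-1):
            print(nm,round(f,1),s,[a for a in range(-60,61,15) if ok(p,f,a,s)])
E
```

```text
cup -161.2 1 [-60, -45, -30, -15, 0, 15, 30, 45, 60]
cup -161.2 -1 [-60, -45, -30, -15, 0, 15, 30, 45, 60]
cup -71.2 1 [-60, -45, -30, -15, 0, 15, 30, 45, 60]
cup -71.2 -1 [-60, -45, -30, 45, 60]
cup 18.8 1 [-60, -45, -30, -15, 0, 15, 30, 45, 60]
cup 18.8 -1 [-60, -45, -30, -15, 0, 15, 30, 45, 60]
cup 108.8 1 [-60, -45, 30, 45, 60]
cup 108.8 -1 [-60, -45, -30, -15, 0, 15, 30, 45, 60]
spot -180 1 [-60, -45, -15, 0, 15, 30, 45, 60]
spot -180 -1 [-60, -45, -15, 0, 15, 30, 45, 60]
spot -150 1 [-60, -45, -30, -15, 0, 15, 30, 45, 60]
spot -150 -1 [-60, -45, 0, 15, 30, 45, 60]
spot -120 1 [-60, -45, -30, -15, 0, 15, 30, 45, 60]
spot -120 -1 [-60, -45, 15, 30, 45, 60]
spot -90 1 [-60, -45, -30, -15, 0, 15, 30, 45, 60]
spot -90 -1 [-60, -45, -30, 30, 45, 60]
spot -60 1 [-60, -45, -30, -15, 0, 15, 30]
spot -60 -1 [-60, -45, -30, -15]
spot -30 1 [-60, -45, -30, -15, 0, 15, 60]
spot -30 -1 [-60, -45, -30, -15, 0, 60]
spot 0 1 [-60, -45, -30, -15, 0, 15, 45, 60]
spot 0 -1 [-60, -45, -30, -15, 0, 15, 45, 60]
spot 30 1 [-60, -45, -30, -15, 0, 45, 60]
spot 30 -1 [-60, -45, -30, -15, 0, 15, 30, 45, 60]
spot 60 1 [-60, -45, -30, -15, 45, 60]
spot 60 -1 [-60, -45, -30, -15, 0, 15, 30, 45, 60]
spot 90 1 [-60, -45, -30, 30, 45, 60]
spot 90 -1 [-60, -45, -30, -15, 0, 15, 30, 45, 60]
spot 120 1 [15, 30, 45, 60]
spot 120 -1 [-30, -15, 0, 15, 30, 45, 60]
spot 150 1 [-60, 0, 15, 30, 45, 60]
spot 150 -1 [-60, -15, 0, 15, 30, 45, 60]
hold -189.2 1 [-60, -45, -30, -15, 0, 15, 30, 45, 60]
hold -189.2 -1 [-60, -45, -15, 0, 15, 30, 45, 60]
hold -99.2 1 [-60, -45, -30, -15, 0, 15, 30, 45, 60]
hold -99.2 -1 [-60, -45, -30, 45, 60]
hold -9.2 1 [-60, -45, -30, -15, 0, 15, 45, 60]
hold -9.2 -1 [-60, -45, -30, -15, 0, 15, 30, 45, 60]
hold 80.8 1 [-60, -45, 30, 45, 60]
hold 80.8 -1 [-60, -45, -30, -15, 0, 15, 30, 45, 60]
```

```bash
cat >> h.py <<'E'
def vec(fdeg): return np.array([np.cos(np.radians(fdeg)),np.sin(np.radians(fdeg)),0])
U=np.array([0,0,1.])
def back(P,q,d): return np.asarray(P)-mat(q)[:,2]*d
E
python3 - <<'E'
from h import *
F,S=CY,-1
move_pose(*nadir(CUP-vec(F)[:2]*.05,.42,(1,0)))
command_gripper(1.0)
P,q=tool(np.array([*CUP,.035])-.003*vec(F),F,45,S)
move_pose(back(P,q,.12),q); print(get_joint_pos().round(2),get_ft_force().round(1))
print(movel(P,v=.08,until_force=8), (get_tcp_pos()-P).round(4))
command_gripper(0.0); print("w",get_grip_width()*88,get_finger_force())
movel(P+U*.18,v=.12); print("w",get_grip_width()*88,get_finger_force(),get_ft_force().round(1),get_joint_pos().round(2),get_time())
for fs in (0,10,19,30):
    for a in (-35,-45,-50):
        for z in (.2,.03):
            j=inverse_kinematics(*tool((*SPOT,z),fs,a,S)); print(fs,a,z,None if j is None else np.round(j,2))
im=read_camera("scene"); cv2.imwrite("pics/s1.png",im[:,:,::-1])
E
```

```text
[ 0.2   0.48  2.38  2.95  0.51 -1.5 ] [0.8 0.  0.5]
False [-0.0002 -0.      0.0003]
w 50.01786636932516 30.000017266720533
w 50.02401588833554 29.999922215938568 [ 0.8  0.5 -1.5] [ 0.22  0.3   2.18  2.59  0.14 -1.1 ] 13.9167
0 -35 0.2 [0.02 0.67 1.44 0.01 1.64 1.59]
0 -35 0.03 [0.02 0.89 1.46 0.01 1.4  1.59]
0 -45 0.2 [0.02 0.76 1.34 0.02 1.82 1.59]
0 -45 0.03 [0.02 0.98 1.35 0.02 1.6  1.59]
0 -50 0.2 [0.02 0.81 1.3  0.02 1.9  1.59]
0 -50 0.03 [0.02 1.03 1.3  0.02 1.69 1.59]
10 -35 0.2 [ 0.06  0.67  1.44 -0.06  1.64  1.48]
10 -35 0.03 [ 0.06  0.89  1.46 -0.06  1.39  1.49]
10 -45 0.2 [ 0.07  0.76  1.35 -0.08  1.82  1.48]
10 -45 0.03 [ 0.07  0.98  1.35 -0.07  1.59  1.5 ]
10 -50 0.2 [ 0.07  0.81  1.31 -0.08  1.9   1.48]
10 -50 0.03 [ 0.07  1.02  1.3  -0.08  1.69  1.5 ]
19 -35 0.2 [ 0.1   0.67  1.45 -0.13  1.62  1.37]
19 -35 0.03 [ 0.1   0.89  1.47 -0.13  1.38  1.41]
19 -45 0.2 [ 0.11  0.75  1.36 -0.16  1.8   1.38]
19 -45 0.03 [ 0.11  0.97  1.37 -0.15  1.57  1.41]
19 -50 0.2 [ 0.12  0.8   1.32 -0.17  1.88  1.38]
19 -50 0.03 [ 0.12  1.02  1.31 -0.16  1.67  1.42]
30 -35 0.2 [ 0.14  0.65  1.47 -0.21  1.59  1.25]
30 -35 0.03 [ 0.14  0.88  1.5  -0.22  1.35  1.3 ]
30 -45 0.2 [ 0.16  0.74  1.39 -0.26  1.76  1.26]
30 -45 0.03 [ 0.16  0.96  1.39 -0.25  1.54  1.32]
30 -50 0.2 [ 0.17  0.78  1.35 -0.28  1.84  1.26]
30 -50 0.03 [ 0.17  1.01  1.34 -0.27  1.63  1.32]
```

View pics/s1.png

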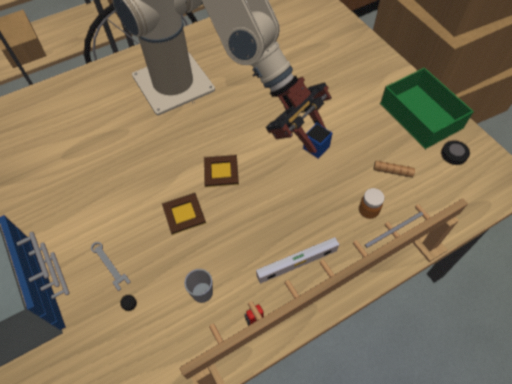

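The cup is held, at about (318,138), and nothing else has moved. Next I unwind the wrist while joint 5 is small, pitch the cup 90° and lay it on its side.

```bash
python3 - <<'E'
from h import *
F,S=15,-1
j=get_joint_pos(); j2=j.copy(); j2[3]-=2.64; j2[5]+=2.64; movej(j2)
f=vec(F); c=np.array([*SPOT,.025]); gp=c+.005*f+.003*U
P,q=tool(gp,F,-45,S)
move_pose(P+U*.17,q); print(get_joint_pos().round(2),get_grip_width()*88)
movel(P+U*.015,v=.12)
print(movel(P-U*.004,v=.015,until_force=4),(get_tcp_pos()-P).round(4),get_ft_force().round(1))
command_gripper(.85); print("released",get_tcp_pos().round(4),get_time())
movel(back(get_tcp_pos(),q,.14),v=.15)
move_pose(*nadir(SPOT,.34,(1,0))); wait(.2); im,T=shot("lie0")
move_pose(*nadir(SPOT,.34,(1,0),.05)); wait(.2); im1,T1=shot("lie1")
cv2.imwrite("pics/m2.png",np.hstack([im[:260,100:450],im1[:260,100:450]])[:,:,::-1])
K=CI["intrinsics"];c0=blob(cupmask(im),(254,110))
print([np.round(v,4) for v in rect(c0,K,T,.05)],c0.reshape(-1,2).mean(0),get_time(),get_joint_pos().round(2))
for a in (40,45,50): print(a,inverse_kinematics(*tool(gp-.013*f,F,a,S)))
E
```

```text
[ 0.09  0.77  1.34 -0.12  1.81  1.42] 50.25628297954207
True [-0.0001 -0.     -0.0001] [2.5 0.6 5.6]
released [0.5511 0.0278 0.0137] 20.6583
[array([0.5597, 0.031 ]), array([59.0451, 50.4147]), np.float64(15.0025)] [254.13207547 112.48113208] 23.4917 [-0.07  0.28  1.97  0.    0.89  1.5 ]
40 [-0.08683688  0.7039682   2.2634137   2.69806537  0.53716758 -1.45481997]
45 [-0.10484902  0.7520114   2.2926311   2.73490938  0.69557772 -1.51661949]
50 [-0.12299589  0.80922913  2.31534739  2.75131447  0.85691025 -1.5623458 ]
```

View pics/m2.png

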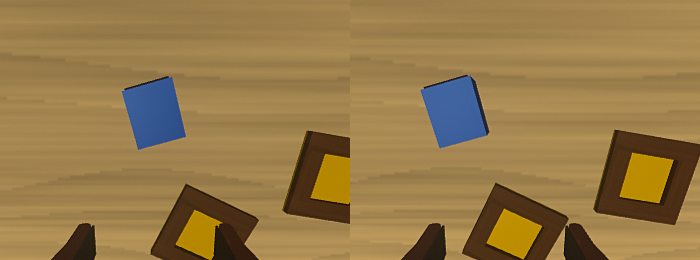

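The left tile shows the cup lying square, black foot pointing outward, at crop (153,113). It measures 59 x 50 mm at 15.0°, as planned. The camera reads about 1 mm too high in y compared with the self-centred grasp. Regrasp next.

```bash
python3 - <<'E'
from h import *
F,S=15,-1; f=vec(F); gp=np.array([*SPOT,.025])-.008*f+.003*U
P,q=tool(gp,F,45,S)
movel(get_tcp_pos()+U*.06,v=.15); command_gripper(1.0)
j=get_joint_pos(); j[4]=.15; movej(j); j[3]+=2.64; j[5]-=2.64; movej(j)
A=back(P,q,.12); move_pose(A,q); print(get_joint_pos().round(2),get_time())
print(movel(P,v=.1,until_force=8),(get_tcp_pos()-P).round(4))
command_gripper(0.0); print("w",get_grip_width()*88)
movel(P+U*.18,v=.15); print("w",get_grip_width()*88,get_finger_force(),get_joint_pos().round(2),get_time())
j=get_joint_pos(); n=j[3]; j[3]-=n; j[5]+=n
HP=np.array([HOLD[0],-.1911,.034]); h=vec(HY); P2,q2=tool(HP+.008*U+.003*h,HY,-45,S)
for z in(.15,0): print(inverse_kinematics(P2+U*z,q2))
if j[5]<2.5:
    movej(j); move_pose(P2+U*.13,q2); print(get_joint_pos().round(2),"w",get_grip_width()*88,get_time())
im=read_camera("scene"); im2=read_camera("wrist"); cv2.imwrite("pics/s2.png",np.hstack([im,im2])[::1,:,::-1][:, 0:1024][:, :,:] if 0 else cv2.resize(np.hstack([im,im2]),(800,300))[:,:,::-1])
E
```

```text
[-0.21  0.49  2.47  2.56  0.63 -1.43] 29.2667
False [-0.0003 -0.0001  0.0003]
w 49.871198611865516
w 49.88983629200625 29.999319557100534 [-0.1   0.26  2.28  2.09  0.3  -0.8 ] 32.6583
[-0.33113304  0.7169714   1.45829341 -0.12213056  1.74315012  1.42855652]
[-0.33113304  0.92075532  1.46378776 -0.12038799  1.53539741  1.45388518]
[-0.33  0.74  1.47 -0.12  1.71  1.43] w 50.21672108163101 35.7417
```

View pics/s2.png

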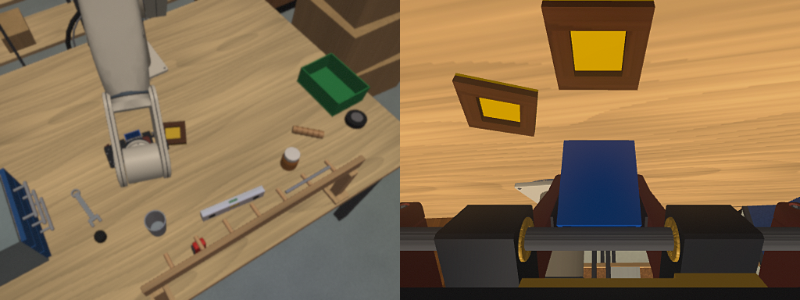

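The right tile (wrist view) shows the cup held at (600,185), lined up with the pocket at (600,50) and squared to it. Now the guarded lowering.

```bash
python3 - <<'E'
from h import *
S=-1;HP=np.array([HOLD[0],-.1911,.034]); h=vec(HY); P2,q2=tool(HP+.008*U+.003*h,HY,-45,S)
movel(P2+U*.02,v=.1); f0=get_ft_force()
hit=movel(P2-U*.003,v=.015,until_force=5)
print(hit,(get_tcp_pos()-P2).round(4),(get_ft_force()-f0).round(1),get_grip_width()*88,get_time())
E
```

```text
True [-0.0001  0.      0.    ] [ 2.3 -0.3  5.5] 49.784127662434244 38.2917
```

The cup stopped exactly at floor height. Release, back off and verify.

```bash
python3 - <<'E'
from h import *
q=get_ee_rot(); wait(.2); command_gripper(.8); wait(.2)
movel(back(get_tcp_pos(),q,.15),v=.12); movel(get_tcp_pos()+U*.05,v=.15)
H=np.array([HOLD[0],-.1903])
move_pose(*nadir(H,.36,(1,0))); wait(.3); im,T=shot("fin")
K=CI["intrinsics"]
for nm,m,z in(("holder",cupmask(im)|(im.max(2)<110),.014),("rim",cupmask(im),.064)):
    c=blob(m,(254,110),400);print(nm,[np.round(v,4) for v in rect(c,K,T,z)])
top=read_camera("top"); cv2.imwrite("pics/f.png",np.hstack([im[:250,130:390],cv2.resize(top,(500,375))[60:310]])[:,:,::-1]); print(get_time(),get_ft_force().round(1))
E
```

```text
holder [array([ 0.483 , -0.1888]), array([99.9102, 99.7922]), np.float64(-9.2213)]
rim [array([ 0.4835, -0.1904]), array([50.3949, 50.3665]), np.float64(-9.036)]
42.4417 [-0.1 -0.7  0.4]
```

View pics/f.png

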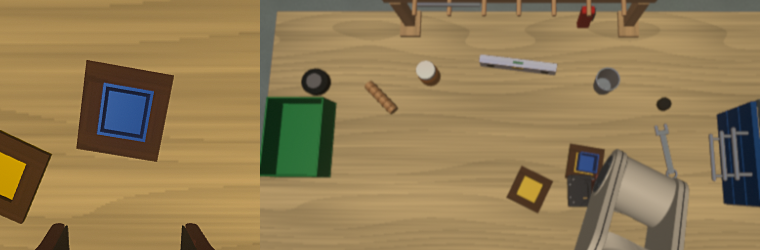

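The cup is mouth up in the pocket and square to it within 0.2°. Its rim measures 50.4 mm at 64 mm height, which fits a fully seated cup, and it is centred within 2 mm. The bystanders have not moved.

```bash
python3 -c "
from station import *
print(job_done())"
```

```text
the job is handed in; nothing more can be done
None
```

The cup was turned over in two 90° steps, seated mouth up in the right-hand holder's pocket, released, and handed in at about 42 s of the 72 s allowed; the hand-in returned no verdict, but my last measurements were within the limits.

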